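# Compare the diagonals of a display frame with a slide rule

## Robot

A 6-joint arm with a two-finger parallel gripper is mounted at the origin on the work surface. World frame = base frame: x ahead of the robot, y to its left, z up, the work surface at z = 0. Lengths are in m, angles in rad, forces in N, time in s.
With the tool pointing down it reaches from about 0.35 to 0.85 m from the base axis. Payload 8.1 kg.
Tool frame: the origin (TCP) lies on the mounting face of the last link; the fingertips stand 186 mm ahead of it and the grasp point (between the pads) lies 167 mm ahead of it (grip_point_offset is the distance from the TCP to the grasp point, in m); z points along the fingers, y is the direction in which the jaws open and shut (so a half turn about z gives the same grasp; the last joint's range is limited). The gripper opens to 93 mm and grips with 3 to 60 N. Pads are 15 mm wide; open, the fingers measure 128 mm over their backs; the gripper's body (75 mm by 188 mm) begins 65 mm behind the grasp point.
Start: joints at [-1.3, 0.13, 1.488, -0, 1.523, -0.085], TCP at [0.209, -0.562, 0.405] pointing down, gripper open.
Joint ranges: [-2.96, 2.96], [-0.89, 2.26], [0.02, 2.5], [-1.34, 4.48], [0, 2.73], [-2.66, 2.66]. Speed limits (rad/s): [2.39, 2.39, 2.79, 3.14, 3.14, 3.14].

## Interface

Orientations are given as a rotation vector (axis times angle).
In Python, from plant import read_state, read_camera, close_job, grip_point_offset gives the robot as it stands.
- The arm moves only by the shell command python3 -m creep 'ROWS' [OPENING] [FORCE]. ROWS is JSON, a list of rows, each a list of 2 entries, a list of its own where there are three numbers: the shift along the tool's x, y, z in cm, then the turn, a rotation vector about the tool's x, y, z in degrees. In form: [[[tx, ty, tz], [rx, ry, rz]], ...]. A call has 1 to 12 rows; each row shifts and turns the commanded pose from where the row before left it, along the tool's axes as they then stand; what a row does not reach is not made up. A row lasts 1/12 s, in which the tool goes at most 41.7 mm and 7.16 degrees, less where a joint would pass 70% of its speed; a pose out of reach is approached as far as the arm can. A call is refused whole if a number of a shift passes 4.17 or a number of a turn 7.16, either way. A call with a gripper value outside its range is refused whole. OPENING is the opening in per cent of the stroke, from 0 (shut) to 100 (fully open), set as the call begins (- or left out, the last holds). The fingers move at their own pace and stop on an object; FORCE is the grip in N (left out, the last holds). Time passes only in rows, so rows that do not move let the fingers close. It gives the time, the measured TCP pose, the force and the opening at its end, in the units of the state.
- read_state(): the state, without advancing time (a new reading comes with each control period).
- read_camera(name): name is "scene" or "top"; returns a dict with "img" (420x560x3 uint8, red, green, blue), "K" (3x3 intrinsics, pixels), "T" (4x4, takes a point from camera to world coordinates). Camera axes: x right, y down, z forward; pixel columns grow to the right and rows downward; lengths in m; the calibration is good to about 2 mm. A picture is of the moment at which its call begins. There is no depth.
- close_job(): hands the job in, once; it reports no verdict.
The state is a dict: "t": time; "q": joint angles; "dq": joint speeds; "joint_torque": joint torques, N m; "tool_pos": TCP position; "orientation": TCP orientation; "force": force on the tool from outside, world axes, zero at the start; "wrist_torque": the same for the moment, N m; "opening": finger opening in m.
Only numpy, scipy, OpenCV 4.12 (cv2) and the standard library are available. Lean on these libraries where they do the work, as an engineer would, in place of code of your own. Each camera call takes 0.05 s, during which the arm holds its last target.

## Task

Check the small wooden frame on the cork board for squareness: lay the aluminium slide rule across its two red corners with the zero line on one red corner's centre, and slide the orange cursor until its line stands over the other red corner's centre. Then, leaving the cursor as set, move the rule to lie across the two blue corners with zero on one blue centre, so that the difference between the diagonals can be read, and leave it there; do not push the frame out of its shape.

Things in the scene. Friction and masses are not known exactly. Their poses are not given: they have to be found in the camera images.
- rule: Loose aluminium slide rule, a flat bar 290 long x 26 wide x 8 mm thick, about 0.4 kg. Origin: on the underside, on the centre line, under the red zero line; own x runs along the bar towards the cursor end, z up. The bar reaches from x = -20 to +270 mm. A black grip block (40 along x, 20 across y, top 38 mm above the underside) is fixed on it, centred at x = 95 mm; lift the rule by it from above.
- cursor (a joint): Orange cursor sliding on the rule with light friction (about 0.6 N, it stays where it is left). Value 0 to 0.09 m; the length measured from the zero line is 0.165 m + value, growing away from the zero. It has a square knob 14 x 14 mm, from 13 to 40 mm above the rule's underside, centred on the cursor's line, to pinch from above (its 30 mm wide, 20 mm long foot lies below 13 mm). The rule is heavy enough to lie still while the cursor is slid.
- pointer (a point): The point at the height of the rule's underside, on its centre line, below the cursor's black line (and below the middle of the knob).
- red_a (a point): Centre of the top face of one red corner disc of the wooden frame, a racked rectangle lying fixed on a 250 x 290 mm cork board. Corner centres are about 120 mm and 170 mm apart along the sides; discs 36 mm across, tops 22 mm above the table, 3 mm higher than the frame's bars; the rule is to rest on the discs. The frame is fixed to the board but its joints are stiff and may give way under a hard push (above about 40 N). Each diagonal is 188 to 228 mm long.
- red_b (a point): Centre of the top face of the diagonally opposite red corner disc.
- blue_a (a point): Centre of the top face of one blue corner disc (36 mm across, top 22 mm above the table).
- blue_b (a point): Centre of the top face of the diagonally opposite blue corner disc.

How it is judged:
On the way:
1. the rule lies on the red corners, zero on one and the cursor's line over the other (each within 15 mm) (((distance between rule and red_a below 0.015 m and y of red_b in the frame of rule between -0.015 and 0.015 m and x of red_b in the frame of rule above 0.1 m and z of red_a in the frame of rule between -0.006 and 0.006 m and angle between rule's own z axis and vertical below 0.09 rad and distance between pointer and red_b below 0.015 m) or (distance between rule and red_b below 0.015 m and y of red_a in the frame of rule between -0.015 and 0.015 m and x of red_a in the frame of rule above 0.1 m and z of red_b in the frame of rule between -0.006 and 0.006 m and angle between rule's own z axis and vertical below 0.09 rad and distance between pointer and red_a below 0.015 m))), for 0.2 s.
At the end, for the whole second after the job is handed in: The rule rests, released, flat (within 5 degrees) on the blue corners: its zero within 15 mm of the centre of one blue disc, its centre line passing within 15 mm of the centre of the other, with the cursor still set to the red diagonal's length within 12 mm (((distance between rule and blue_a below 0.015 m and y of blue_b in the frame of rule between -0.015 and 0.015 m and x of blue_b in the frame of rule above 0.1 m and z of blue_a in the frame of rule between -0.006 and 0.006 m and angle between rule's own z axis and vertical below 0.09 rad) or (distance between rule and blue_b below 0.015 m and y of blue_a in the frame of rule between -0.015 and 0.015 m and x of blue_a in the frame of rule above 0.1 m and z of blue_b in the frame of rule between -0.006 and 0.006 m and angle between rule's own z axis and vertical below 0.09 rad)) and ((distance between red_a and red_b between 0.188 and 0.193 m and value of joint cursor between 0.011 and 0.04 m) or (distance between red_a and red_b between 0.193 and 0.198 m and value of joint cursor between 0.016 and 0.045 m) or (distance between red_a and red_b between 0.198 and 0.203 m and value of joint cursor between 0.021 and 0.05 m) or (distance between red_a and red_b between 0.203 and 0.208 m and value of joint cursor between 0.026 and 0.055 m) or (distance between red_a and red_b between 0.208 and 0.213 m and value of joint cursor between 0.031 and 0.06 m) or (distance between red_a and red_b between 0.213 and 0.218 m and value of joint cursor between 0.036 and 0.065 m) or (distance between red_a and red_b between 0.218 and 0.223 m and value of joint cursor between 0.041 and 0.07 m) or (distance between red_a and red_b between 0.223 and 0.228 m and value of joint cursor between 0.046 and 0.075 m)) and linear speed of rule below 0.02 m/s); the robot touches nothing.
It fails at once if the frame is pushed out of its shape (a corner moved by more than 10 mm) (distance of any of red_b, blue_b from where it was at the start of the episode above 0.01 m).
It also fails if it takes over 51 s, if anything falls off the work surface, if the arm or the gripper's body presses on something with over 40 N, if the wrist force passes 120 N, or if a joint passes its speed limit or range.

## Working session

There is one attempt and no reset: what is moved stays moved. The work goes in short steps, Python scripts to look and compute and a shell command to move; the robot and the scene stay as the last step left them, time stands still between calls to the robot, and variables do not carry over. Pictures are saved under pics/ and viewed, and the job is handed in when it is done.

```bash
ls; mkdir -p pics; python3 - <<'E'
from plant import *
import cv2
s=read_state();print(s, grip_point_offset)
for n in("scene","top"):
    c=read_camera(n);cv2.imwrite(f"pics/{n}0.png",c["img"][:,:,::-1]);print(c["K"].round(1).tolist(),c["T"].round(4).tolist())
E
```

```text
pics
{'t': 0.0, 'q': array([-1.30041231e+00,  1.31155423e-01,  1.48923674e+00,  3.16715303e-06,
        1.52297482e+00, -8.54127066e-02]), 'dq': array([ 0.00082966, -0.00071237,  0.00068538,  0.00102441,  0.00050883,
        0.00135526]), 'joint_torque': array([ 7.34056957e-04, -5.59835100e+01, -4.91760314e+01,  7.70069053e-02,
        3.55365314e-02, -1.46691996e-04]), 'tool_pos': array([ 0.20895946, -0.56220953,  0.40371393]), 'orientation': array([-3.09027221e+00, -5.55628002e-01,  2.52310799e-04]), 'force': array([ 0.83606598,  0.01323745, -0.62409103]), 'wrist_torque': array([-0.01292979,  0.01687381, -0.02068608]), 'opening': 0.09295277258657034} 0.1673
[[384.9, 0.0, 282.1], [0.0, 384.9, 207.4], [0.0, 0.0, 1.0]] [[0.5328, 0.5559, -0.638, 1.0168], [0.8462, -0.3399, 0.4105, -0.2492], [0.0114, -0.7586, -0.6515, 0.4998], [0.0, 0.0, 0.0, 1.0]]
[[405.2, 0.0, 280.5], [0.0, 405.2, 214.1], [0.0, 0.0, 1.0]] [[-0.0204, -0.9813, 0.1913, 0.4127], [-0.9997, 0.0179, -0.0146, 0.025], [0.0109, -0.1916, -0.9814, 0.731], [0.0, 0.0, 0.0, 1.0]]
```

View pics/scene0.png

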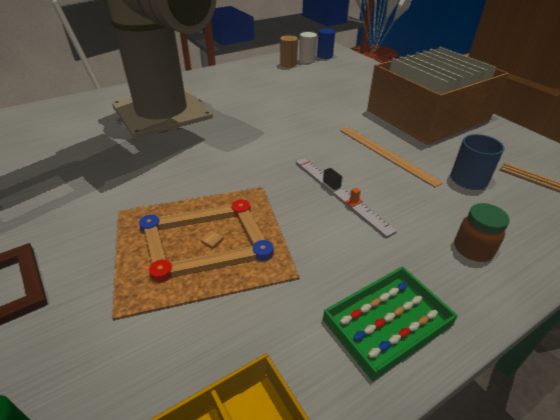

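View pics/top0.png

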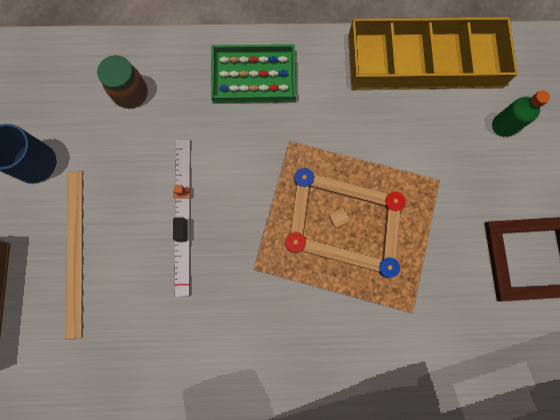

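The top view shows the rule on the left, with its zero at about (182,285), the grip at (181,229) and the cursor at (181,192). The red discs are at (396,201) and (295,242), and the blue discs at (304,177) and (390,268).

```bash
cat > h.py <<'E'
import numpy as np, cv2
from plant import *
from scipy.spatial.transform import Rotation as R
def cast(c,uv,z):
    d=c["T"][:3,:3]@np.linalg.inv(c["K"])@np.array([uv[0],uv[1],1.]);o=c["T"][:3,3]
    return o+d*(z-o[2])/d[2]
def blobs(m,amin,box=None):
    if box:
        k=np.zeros_like(m);k[box[1]:box[3],box[0]:box[2]]=1;m=m&k
    n,l,s,ce=cv2.connectedComponentsWithStats(m.astype(np.uint8))
    return [(s[i,4],ce[i],l==i) for i in range(1,n) if s[i,4]>=amin]
def masks(c):
    h=cv2.cvtColor(c["img"],cv2.COLOR_RGB2HSV).astype(int);H,S,V=h[...,0],h[...,1],h[...,2]
    return dict(red=((H<4)|(H>174))&(S>170)&(V>90),blue=(H>105)&(H<130)&(S>150)&(V>70),
      orange=(H>=5)&(H<13)&(S>180)&(V>120),black=(V<45),white=(S<40)&(V>150))
E
python3 - <<'E'
from h import *
for n,bd,br in(("top",(250,130,445,320),(165,130,200,305)),("scene",(110,180,300,310),(290,150,400,240))):
    c=read_camera(n);m=masks(c)
    for k in("red","blue"):
        for a,ce,_ in blobs(m[k],40,bd):print(n,k,a,ce.round(1),cast(c,ce,.022).round(4))
    for k,z in(("red",.008),("orange",.03),("black",.038),("white",.008)):
        for a,ce,l in blobs(m[k],8,br):
            print(n,k,a,ce.round(1),cast(c,ce,z).round(4))
            if k in("white",) and a>50:
                print(cv2.minAreaRect(np.argwhere(l)[:,::-1].astype(np.float32)))
c=read_camera("top");im=c["img"][120:310,150:450,::-1]
cv2.imwrite("pics/z1.png",cv2.resize(im,None,fx=2.6,fy=2.6))
cv2.imwrite("pics/z2.png",cv2.resize(c["img"][130:305,150:210,::-1],None,fx=3.4,fy=3.4,interpolation=cv2.INTER_NEAREST))
E
```

```text
top red 268 [395.1 200.8] [ 0.5715 -0.1923  0.022 ]
top red 281 [295.2 242.1] [ 0.5004 -0.0104  0.022 ]
top blue 233 [303.8 177. ] [ 0.6189 -0.0292  0.022 ]
top blue 284 [389.2 267.2] [ 0.4532 -0.1731  0.022 ]
top orange 50 [177.8 188.9] [0.5984 0.1963 0.03  ]
top orange 13 [175.5 195.5] [0.5863 0.2    0.03  ]
top orange 9 [187.4 195.2] [0.5865 0.179  0.03  ]
top black 295 [179.5 228.8] [0.5252 0.1894 0.038 ]
top white 568 [182.7 161.7] [0.6562 0.194  0.008 ]
((182.0, 162.5), (47.0, 14.0), 90.0)
top white 15 [195.9 172.2] [0.6355 0.1693 0.008 ]
top white 8 [194.1 177.6] [0.6252 0.1723 0.008 ]
top white 9 [170.1 179. ] [0.6233 0.2164 0.008 ]
top white 234 [182.2 208. ] [0.5682 0.1927 0.008 ]
((181.5, 208.5), (19.0, 13.0), 90.0)
top white 540 [181.8 262.2] [0.4701 0.1909 0.008 ]
((181.49998474121094, 262.0), (41.99999237060547, 12.999998092651367), 90.0)
top white 144 [181.5 290.9] [0.4201 0.1902 0.008 ]
((181.5, 291.0), (10.0, 13.0), 90.0)
scene red 141 [240.1 205.5] [ 0.502  -0.0138  0.022 ]
scene red 251 [159.8 268.4] [ 0.5735 -0.1952  0.022 ]
scene blue 155 [148.5 221.1] [ 0.4544 -0.1761  0.022 ]
scene blue 195 [262.8 247.6] [ 0.6202 -0.0319  0.022 ]
scene orange 27 [355.6 190.2] [0.5883 0.1992 0.03  ]
scene orange 9 [347.7 200.7] [0.6054 0.1647 0.03  ]
scene orange 27 [355.8 202.5] [0.6178 0.1745 0.03  ]
scene black 249 [332.  178.5] [0.5411 0.1757 0.038 ]
scene white 17 [318.5 175.6] [0.4864 0.1847 0.008 ]
scene white 63 [342.2 194.2] [0.5642 0.1878 0.008 ]
((342.3780517578125, 193.90245056152344), (12.337726593017578, 5.934603214263916), 38.65980911254883)
scene white 50 [364.6 212.2] [0.6306 0.1896 0.008 ]
```

View pics/z2.png

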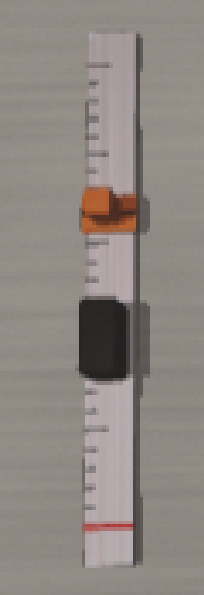

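```bash
cat >> h.py <<'E'
def delta(tx,ty,psi_deg,tz=None):
    s=read_state();M=R.from_rotvec(s["orientation"]).as_matrix();p=s["tool_pos"]
    psi=np.degrees(np.arctan2(M[1,0],M[0,0]))
    d=np.array([tx-p[0],ty-p[1],0]);rz=-((psi_deg-psi+180)%360-180)
    a=np.radians(psi_deg);x=np.array([np.cos(a),np.sin(a),0]);y=np.array([np.sin(a),-np.cos(a),0])
    print("t",round(s["t"],2),"pos",p.round(4),"psi",psi.round(2),"tilt",np.degrees(np.arccos(-M[2,2])).round(2),"q6",np.degrees(s["q"][5]).round(1),"open",round(s["opening"],4),"F",s["force"].round(1))
    print("rz deg",round(rz,2)," after turn: tx,ty cm",round(d@x*100,2),round(d@y*100,2), "tz", None if tz is None else round((p[2]-tz)*100,2), "| before turn", (M.T@d*100).round(2)[:2])
E
python3 - <<'E'
from h import *
c=read_camera("top")
P=lambda u,v,z,s=3.4,o=(150,130):cast(c,(u/s+o[0]-.35,v/s+o[1]-.35),z)
for nm,u,v,z in(("far",114.5,33,.008),("near",108.5,567,.008),("zero",109,525,.008),("knobtop",97,200,.04),("grip",101.5,337,.038)):print(nm,P(u,v,z).round(4))
# knob top from grip: left-right/top-bottom
delta(.5255,.191,0.9,.197)
d=read_camera("scene");cv2.imwrite("pics/s1.png",cv2.resize(d["img"][150:240,290:400,::-1],None,fx=6,fy=6))
E
```

```text
far [0.7002 0.1941 0.008 ]
near [0.4106 0.1898 0.008 ]
zero [0.4318 0.1901 0.008 ]
knobtop [0.5965 0.1933 0.04  ]
grip [0.5252 0.1895 0.038 ]
t 0.3 pos [ 0.209  -0.5623  0.4044] psi 20.38 tilt 0.04 q6 -4.9 open 0.0929 F [-0.3  0.6 -0.1]
rz deg 19.48  after turn: tx,ty cm 32.83 -74.83 tz 20.74 | before turn [ 55.91 -59.59]
```

View pics/s1.png

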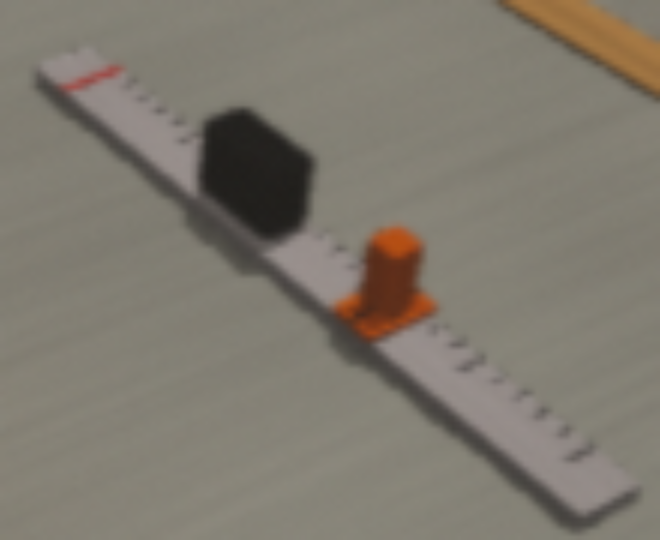

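The rule's zero is at about (0.431, 0.190), the grip at (0.5257, 0.190), the heading is 0.9° and the cursor is near 0. I'll turn first, then travel above the grip.

```bash
python3 -m creep '[[[0,0,0],[0,0,6.5]],[[0,0,0],[0,0,6.5]],[[0,0,0],[0,0,6.5]],[[1.0,-2.3,0],[0,0,0]],[[1.64,-3.74,0],[0,0,0]],[[1.64,-3.74,0],[0,0,0]],[[1.64,-3.74,0],[0,0,0]],[[1.64,-3.74,0],[0,0,0]],[[1.64,-3.74,0],[0,0,0]],[[1.64,-3.74,0],[0,0,0]],[[1.64,-3.74,0],[0,0,0]],[[1.64,-3.74,0],[0,0,0]]]' 60
python3 -m creep '[[[1.64,-3.74,0],[0,0,0]],[[1.64,-3.74,0],[0,0,0]],[[1.64,-3.74,0],[0,0,0]],[[1.64,-3.74,0],[0,0,0]],[[1.64,-3.74,0],[0,0,0]],[[1.64,-3.74,0.5],[0,0,0]],[[1.64,-3.74,0.5],[0,0,0]],[[1.64,-3.74,0.5],[0,0,0]],[[1.64,-3.74,0.5],[0,0,0]],[[1.64,-3.74,0.5],[0,0,0]],[[1,-2,0.5],[0,0,0]],[[0,0,0],[0,0,0]]]'
python3 -c "
from h import *
delta(.5257,.190,0.9,.197)"
```

```text
t: 1.35
tool_pos: [0.3454, -0.2362, 0.4049]
orientation: [3.141, 0.023, 0.001]
force: [1.3, -0.5, 0.6]
opening: 0.0557
t: 2.35
tool_pos: [0.5136, 0.1624, 0.3733]
orientation: [-3.14, -0.03, 0.002]
force: [0.3, -1.4, -1.3]
opening: 0.056
t 2.35 pos [0.5136 0.1624 0.3733] psi 1.11 tilt 0.1 q6 100.9 open 0.056 F [ 0.3 -1.4 -1.3]
rz deg 0.21  after turn: tx,ty cm 1.26 -2.74 tz 17.63 | before turn [ 1.27 -2.74]
```

```bash
python3 -m creep '[[[1.26,-2.74,1],[0,0,0.2]],[[0,0,3],[0,0,0]],[[0,0,3.5],[0,0,0]],[[0,0,3],[0,0,0]],[[0,0,2],[0,0,0]],[[0,0,0],[0,0,0]],[[0,0,0],[0,0,0]]]'
python3 - <<'E'
from h import *
delta(.5257,.190,0.9,.197)
for n in("top","scene"):
    c=read_camera(n);cv2.imwrite(f"pics/g_{n}.png",cv2.resize(c["img"][100:310,120:400,::-1],None,fx=2.6,fy=2.6))
E
```

```text
t: 2.93
tool_pos: [0.5247, 0.1854, 0.249]
orientation: [3.141, 0.018, -0.004]
force: [0.5, -0.0, -0.1]
opening: 0.056
t 2.93 pos [0.5247 0.1854 0.249 ] psi 0.66 tilt 0.17 q6 103.5 open 0.056 F [ 0.5 -0.  -0.1]
rz deg -0.24  after turn: tx,ty cm 0.11 -0.45 tz 5.2 | before turn [ 0.1  -0.45]
```

View pics/g_scene.png

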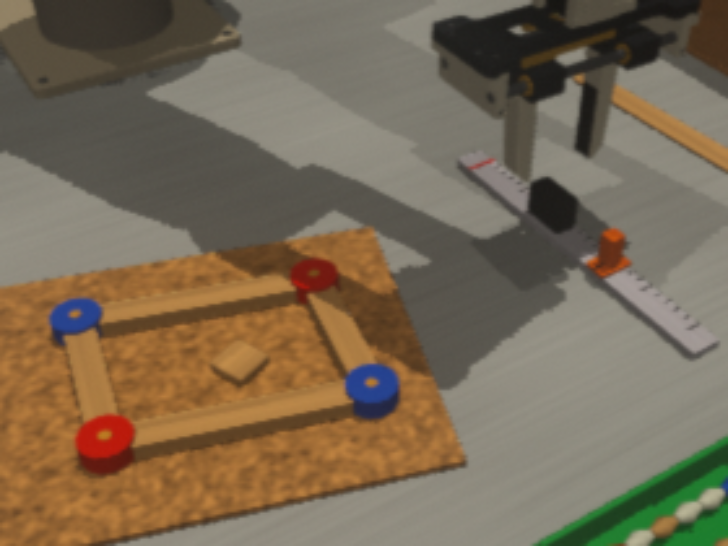

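View pics/g_top.png

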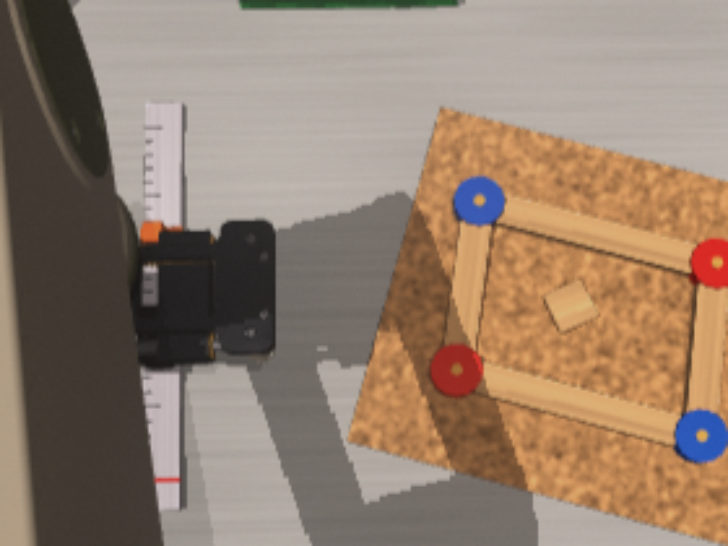

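The fingers straddle the grip block and line up with it. I'll descend the remaining 5.2 cm and grip.

```bash
python3 -m creep '[[[0.1,-0.45,1.5],[0,0,-0.2]],[[0,0,2],[0,0,0]],[[0,0,1.2],[0,0,0]],[[0,0,0.4],[0,0,0]],[[0,0,0],[0,0,0]],[[0,0,0],[0,0,0]]]'
python3 -c "
from h import *
delta(.5257,.190,0.9,.197)"
```

```text
t: 3.53
tool_pos: [0.5267, 0.1907, 0.1998]
orientation: [-3.141, -0.024, -0.001]
force: [-0.2, -0.4, 0.2]
opening: 0.0557
t 3.53 pos [0.5267 0.1907 0.1998] psi 0.88 tilt 0.06 q6 103.8 open 0.0557 F [-0.2 -0.4  0.2]
rz deg -0.02  after turn: tx,ty cm -0.1 0.07 tz 0.28 | before turn [-0.1   0.07]
```

```bash
python3 -m creep '[[[-0.1,0,0.2],[0,0,0]],[[0,0,0],[0,0,0]],[[0,0,0],[0,0,0]],[[0,0,0],[0,0,0]],[[0,0,0],[0,0,0]],[[0,0,0],[0,0,0]]]' 0 35
python3 -m creep '[[[0,0,0],[0,0,0]],[[0,0,0],[0,0,0]],[[0,0,-0.5],[0,0,0]],[[0,0,-1.5],[0,0,0]],[[0,0,-3],[0,0,0]],[[0,0,-3],[0,0,0]],[[0,0,-1],[0,0,0]],[[0,0,0],[0,0,0]],[[0,0,0],[0,0,0]]]'
python3 - <<'E'
from h import *
delta(.5257,.190,0.9,.197)
for n in("top","scene"):
    c=read_camera(n);cv2.imwrite(f"pics/l_{n}.png",cv2.resize(c["img"][100:310,120:400,::-1],None,fx=2.6,fy=2.6))
E
```

```text
t: 4.03
tool_pos: [0.5253, 0.1907, 0.1969]
orientation: [-3.141, -0.024, -0.0]
force: [0.1, -0.6, -0.5]
opening: 0.0203
t: 4.78
tool_pos: [0.5251, 0.1906, 0.2862]
orientation: [-3.141, -0.024, -0.0]
force: [-0.7, -0.4, -4.7]
opening: 0.0193
t 4.78 pos [0.5251 0.1906 0.2862] psi 0.89 tilt 0.01 q6 103.8 open 0.0193 F [-0.7 -0.4 -4.7]
rz deg -0.01  after turn: tx,ty cm 0.06 0.06 tz 8.92 | before turn [0.06 0.06]
```

View pics/l_scene.png

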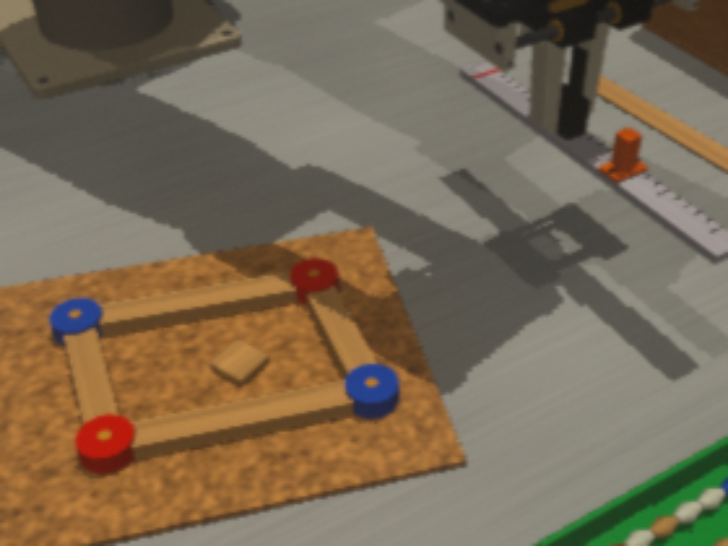

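View pics/l_top.png

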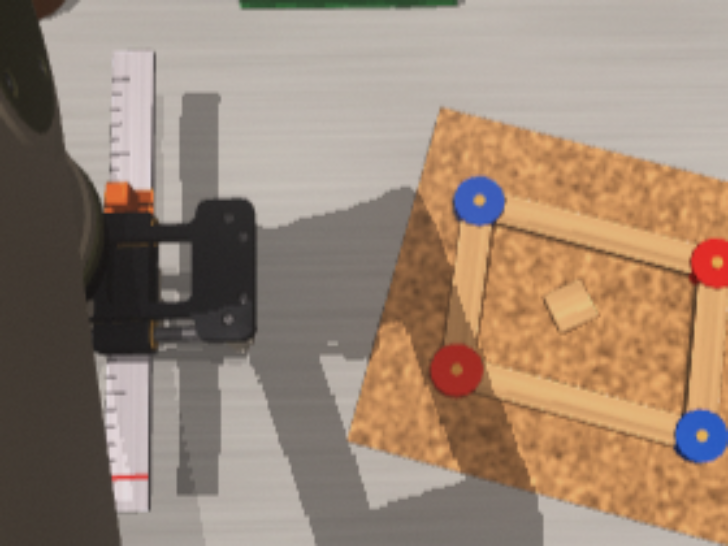

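The rule is lifted level. I'll translate over the frame, then turn to heading 111.4°, so that zero goes on the far red disc b.

```bash
python3 -m creep '[[[0.1,2,0],[0,0,0]],[[0.2,3.4,0],[0,0,0]],[[0.2,3.5,0],[0,0,0]],[[0.2,3.5,0],[0,0,0]],[[0.2,3.5,0],[0,0,0]],[[0.2,3.5,0],[0,0,-3]],[[0.2,3.4,0],[0,0,-5]],[[0.2,3.2,0],[0,0,-6]],[[0.2,2.6,0],[0,0,-6.5]],[[0,0,0],[0,0,-7]],[[0,0,0],[0,0,-7]],[[0,0,0],[0,0,-7]]]'
python3 -m creep '[[[0,0,0],[0,0,-7]],[[0,0,0],[0,0,-7]],[[0,0,0],[0,0,-7]],[[0,0,0],[0,0,-7]],[[0,0,0],[0,0,-7]],[[0,0,0],[0,0,-7]],[[0,0,0],[0,0,-7]],[[0,0,0],[0,0,-7]],[[0,0,0],[0,0,-7]],[[0,0,0],[0,0,-4]],[[0,0,0],[0,0,0]],[[0,0,0],[0,0,0]]]'
python3 - <<'E'
from h import *
delta(.538,-.1058,111.4,.220)
E
```

```text
t: 5.88
tool_pos: [0.5582, -0.0935, 0.2838]
orientation: [-2.924, -1.141, 0.006]
force: [-0.3, 0.9, -5.0]
opening: 0.0198
t: 6.88
tool_pos: [0.5584, -0.0927, 0.2847]
orientation: [-1.817, -2.559, 0.002]
force: [0.8, 0.4, -4.2]
opening: 0.0198
t 6.88 pos [ 0.5584 -0.0927  0.2847] psi 109.24 tilt 0.18 q6 -33.9 open 0.0198 F [ 0.8  0.4 -4.2]
rz deg -2.16  after turn: tx,ty cm -0.47 -2.38 tz 6.47 | before turn [-0.56 -2.36]
```

```bash
python3 -m creep '[[[-0.25,-1.2,1],[0,0,-2.2]],[[-0.25,-1.2,1],[0,0,0]],[[0,0,1.5],[0,0,0]],[[0,0,1],[0,0,0]],[[0,0,0],[0,0,0]],[[0,0,0],[0,0,0]]]'
python3 - <<'E'
from h import *
delta(.538,-.1058,111.4,.219)
for n in("top","scene"):
    c=read_camera(n);cv2.imwrite(f"pics/r_{n}.png",cv2.resize(c["img"][120:330,(180 if n=="top" else 90):,::-1][:,:280],None,fx=2.6,fy=2.6))
E
```

```text
t: 7.38
tool_pos: [0.538, -0.1057, 0.2407]
orientation: [-1.766, -2.595, 0.001]
force: [0.5, 0.5, -3.1]
opening: 0.0197
t 7.38 pos [ 0.538  -0.1057  0.2407] psi 111.52 tilt 0.13 q6 -38.0 open 0.0197 F [ 0.5  0.5 -3.1]
rz deg 0.12  after turn: tx,ty cm -0.01 -0.0 tz 2.17 | before turn [-0.01 -0.  ]
```

View pics/r_scene.png

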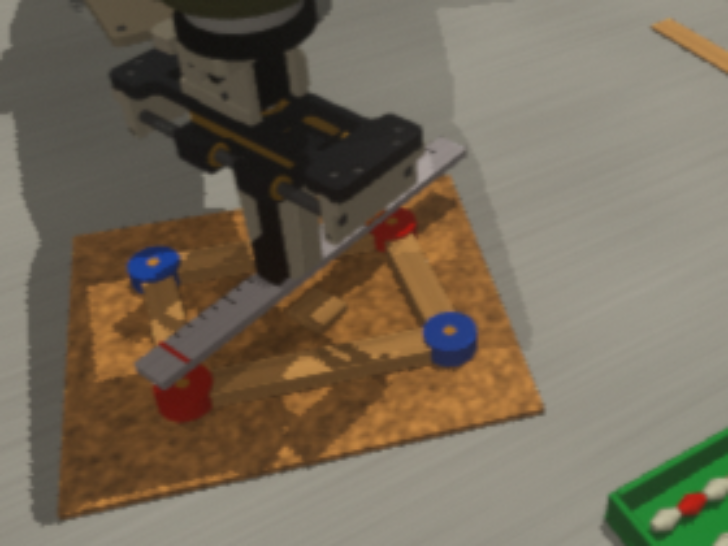

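View pics/r_top.png

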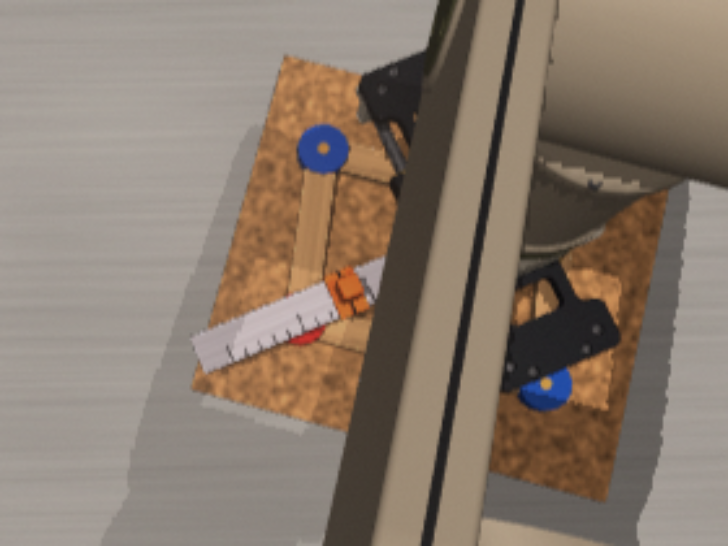

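Zero is over red b and the bar passes over red a. I'll descend gently.

```bash
python3 -m creep '[[[0,0,0.8],[0,0,0]],[[0,0,0.7],[0,0,0]],[[0,0,0.4],[0,0,0]],[[0,0,0.2],[0,0,0]],[[0,0,0],[0,0,0]],[[0,0,0],[0,0,0]]]'
```

```text
t: 7.98
tool_pos: [0.5383, -0.1059, 0.2205]
orientation: [-1.766, -2.598, 0.0]
force: [-0.1, 1.1, -4.2]
opening: 0.02
```

```bash
python3 -m creep '[[[0,0,0.15],[0,0,0]],[[0,0,0],[0,0,0]]]'
python3 -m creep '[[[0,0,0.05],[0,0,0]],[[0,0,0],[0,0,0]],[[0,0,0],[0,0,0]]]'
```

```text
t: 8.15
tool_pos: [0.5384, -0.106, 0.2193]
orientation: [1.766, 2.598, 0.0]
force: [0.3, -0.0, -3.7]
opening: 0.0199
t: 8.4
tool_pos: [0.5385, -0.106, 0.219]
orientation: [1.766, 2.598, 0.0]
force: [-0.3, -0.1, -2.9]
opening: 0.0199
```

```bash
python3 -m creep '[[[0,0,0.08],[0,0,0]],[[0,0,0],[0,0,0]],[[0,0,0],[0,0,0]]]'
```

```text
t: 8.65
tool_pos: [0.5385, -0.106, 0.2187]
orientation: [1.766, 2.598, 0.0]
force: [-3.2, -0.9, 4.2]
opening: 0.0196
```

Contact has been made. I'll release, retreat and look.

```bash
python3 -m creep '[[[0,0,0],[0,0,0]],[[0,0,0],[0,0,0]],[[0,0,0],[0,0,0]],[[0,0,-1],[0,0,0]],[[0,0,-3],[0,0,0]],[[0,0,-4],[0,0,0]],[[0,0,-4],[0,0,0]],[[-3.8,0,-1],[0,0,0]],[[-3.8,0,-1],[0,0,0]],[[-3.8,0,-1],[0,0,0]],[[-3.8,0,-1],[0,0,0]],[[-2.8,0,0],[0,0,0]]]' 60
python3 - <<'E'
from h import *
delta(.538,-.1058,111.4,.219)
for n in("top","scene"):
    c=read_camera(n);cv2.imwrite(f"pics/p_{n}.png",cv2.resize(c["img"][120:330,(180 if n=="top" else 90):,::-1][:,:280],None,fx=2.6,fy=2.6))
E
```

```text
t: 9.65
tool_pos: [0.6054, -0.2763, 0.3818]
orientation: [1.764, 2.593, -0.0]
force: [0.5, 1.3, 0.8]
opening: 0.0561
t 9.65 pos [ 0.6054 -0.2763  0.3818] psi 111.54 tilt 0.3 q6 -50.5 open 0.0561 F [0.5 1.3 0.8]
rz deg 0.14  after turn: tx,ty cm 18.33 -0.05 tz 16.28 | before turn [ 1.833e+01 -1.000e-02]
```

View pics/p_scene.png

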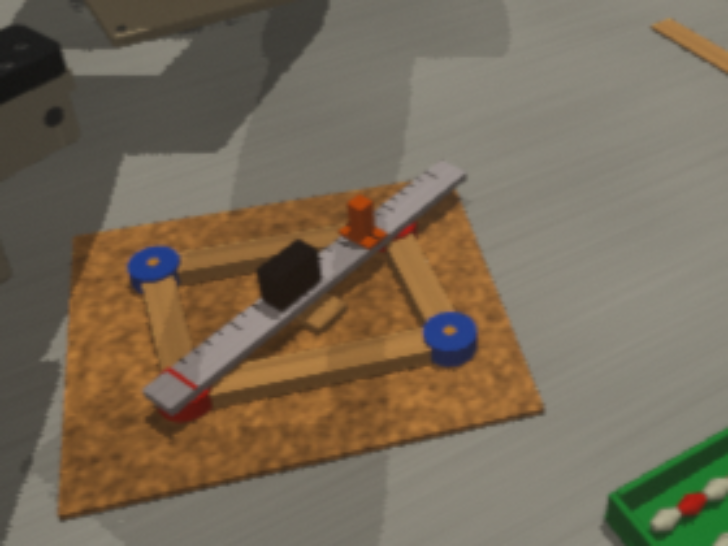

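View pics/p_top.png

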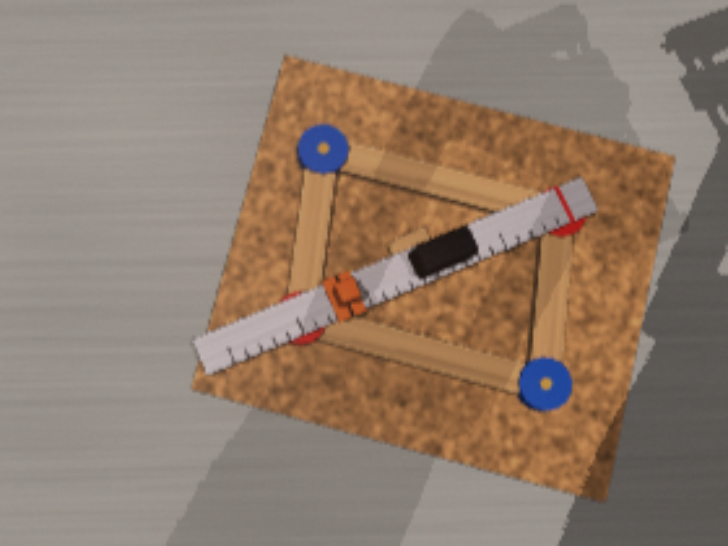

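The rule rests on both red discs, with the zero line at crop (566,206). I'll measure its pose.

```bash
cat > m.py <<'E'
from h import *
t=read_camera("top");s=read_camera("scene")
P=lambda c,u,v,z,o:cast(c,(u/2.6+o[0]-.3,v/2.6+o[1]-.3),z)[:2].round(4)
T=lambda u,v,z:P(t,u,v,z,(180,120)); S=lambda u,v,z:P(s,u,v,z,(90,120))
E
python3 - <<'E'
from m import *
print("zero",T(566,206,.03),S(184,379,.03))
print("far",T(204,354,.03),S(455,171,.03))
print("near",T(589,195,.03),S(158,399,.03))
print("grip",T(443,252,.06),S(289,264,.06))
print("knob",T(346,288,.062),S(360,200,.062))
E
```

```text
zero [ 0.5731 -0.1942] [ 0.5756 -0.1932]
far [0.4767 0.0547] [0.4812 0.053 ]
near [ 0.5806 -0.2106] [ 0.5826 -0.2115]
grip [ 0.5371 -0.1023] [ 0.545  -0.1074]
knob [ 0.5143 -0.0383] [ 0.512  -0.0404]
```

```bash
python3 -m creep '[[[3,0,0],[0,0,0]],[[4,0,0],[0,0,0]],[[4,0,0],[0,0,0]],[[4,0,0],[0,0,0]],[[4,0,0],[0,0,0]],[[4,0,1],[0,0,0]],[[2.3,0,2],[0,0,0]],[[0,0,3],[0,0,0]],[[0,0,3],[0,0,0]],[[0,0,2],[0,0,0]],[[0,0,0],[0,0,0]],[[0,0,0],[0,0,0]]]' 45
python3 - <<'E'
from h import *
delta(.5137,-.0403,111.4,.225)
E
```

```text
t: 10.85
tool_pos: [0.5104, -0.037, 0.2673]
orientation: [-1.763, -2.597, 0.001]
force: [-0.3, -0.5, -0.3]
opening: 0.0418
t 10.85 pos [ 0.5104 -0.037   0.2673] psi 111.66 tilt 0.16 q6 -31.6 open 0.0418 F [-0.3 -0.5 -0.3]
rz deg 0.26  after turn: tx,ty cm -0.43 0.19 tz 4.23 | before turn [-0.43  0.18]
```

```bash
python3 -m creep '[[[-0.4,0.2,1],[0,0,0.2]],[[0,0,1.4],[0,0,0]],[[0,0,1.2],[0,0,0]],[[0,0,0.5],[0,0,0]],[[0,0,0],[0,0,0]],[[0,0,0],[0,0,0]]]'
python3 - <<'E'
from h import *
delta(.5137,-.0403,111.4,.225)
for n in("top","scene"):
    c=read_camera(n);cv2.imwrite(f"pics/k_{n}.png",cv2.resize(c["img"][120:330,(180 if n=="top" else 90):,::-1][:,:280],None,fx=2.6,fy=2.6))
E
```

```text
t: 11.35
tool_pos: [0.5149, -0.0411, 0.2271]
orientation: [-1.771, -2.595, 0.0]
force: [1.0, -0.1, -0.5]
opening: 0.0418
t 11.35 pos [ 0.5149 -0.0411  0.2271] psi 111.38 tilt 0.01 q6 -31.6 open 0.0418 F [ 1.  -0.1 -0.5]
rz deg -0.02  after turn: tx,ty cm 0.12 -0.08 tz 0.21 | before turn [ 0.12 -0.08]
```

View pics/k_scene.png

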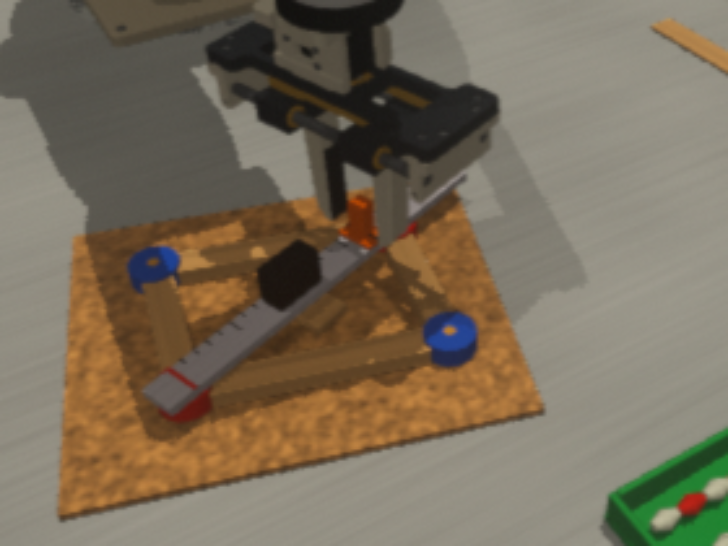

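The fingers straddle the knob. I'll pinch lightly and slide +3.0 cm along the rule.

```bash
python3 -m creep '[[[0,-0.1,0],[0,0,0]],[[0,0,0],[0,0,0]],[[0,0,0],[0,0,0]],[[0,0,0],[0,0,0]],[[0,0,0],[0,0,0]],[[0,0,0],[0,0,0]]]' 0 5
python3 -m creep '[[[0.3,0,0],[0,0,0]],[[0.5,0,0],[0,0,0]],[[0.5,0,0],[0,0,0]],[[0.5,0,0],[0,0,0]],[[0.5,0,0],[0,0,0]],[[0.4,0,0],[0,0,0]],[[0.3,0,0],[0,0,0]],[[0,0,0],[0,0,0]],[[0,0,0],[0,0,0]]]'
python3 - <<'E'
from h import *
delta(.503,-.0125,111.4,.225)
E
```

```text
t: 11.95
tool_pos: [0.5139, -0.0415, 0.2271]
orientation: [-1.771, -2.595, 0.0]
force: [-0.9, -0.5, 2.2]
opening: 0.0139
t: 12.7
tool_pos: [0.5027, -0.0129, 0.2271]
orientation: [-1.77, -2.595, -0.0]
force: [-2.9, -0.3, 6.1]
opening: 0.0141
t 12.7 pos [ 0.5027 -0.0129  0.2271] psi 111.42 tilt 0.02 q6 -28.7 open 0.0141 F [-2.9 -0.3  6.1]
rz deg 0.02  after turn: tx,ty cm 0.03 0.04 tz 0.21 | before turn [0.03 0.04]
```

```bash
python3 -m creep '[[[0,0,0],[0,0,0]],[[0,0,0],[0,0,0]],[[0,0,0],[0,0,0]],[[0,0,-1],[0,0,0]],[[0,0,-3],[0,0,0]],[[0,0,-4],[0,0,0]],[[0,0,-4],[0,0,0]],[[-4,0,-1],[0,0,0]],[[-4,0,-1],[0,0,0]],[[-4,0,0],[0,0,0]],[[-4,0,0],[0,0,0]],[[-4,0,0],[0,0,0]]]' 45
python3 -m creep '[[[-4,0,0],[0,0,0]],[[-4,0,0],[0,0,0]],[[0,0,0],[0,0,0]]]' 60
python3 - <<'E'
from h import *
delta(.538,-.1058,111.4,.219)
for n in("top","scene"):
    c=read_camera(n);cv2.imwrite(f"pics/q_{n}.png",cv2.resize(c["img"][120:330,(180 if n=="top" else 90):,::-1][:,:280],None,fx=2.6,fy=2.6))
E
```

```text
t: 13.7
tool_pos: [0.5763, -0.2015, 0.3683]
orientation: [1.77, 2.594, 0.001]
force: [0.7, 0.7, 0.4]
opening: 0.0417
t: 13.95
tool_pos: [0.6055, -0.2804, 0.3653]
orientation: [-1.776, -2.591, 0.003]
force: [-0.4, 0.2, -1.3]
opening: 0.0546
t 13.95 pos [ 0.6055 -0.2804  0.3653] psi 111.12 tilt 0.11 q6 -50.3 open 0.0546 F [-0.4  0.2 -1.3]
rz deg -0.28  after turn: tx,ty cm 18.72 0.09 tz 14.63 | before turn [18.72 -0.  ]
```

View pics/q_scene.png

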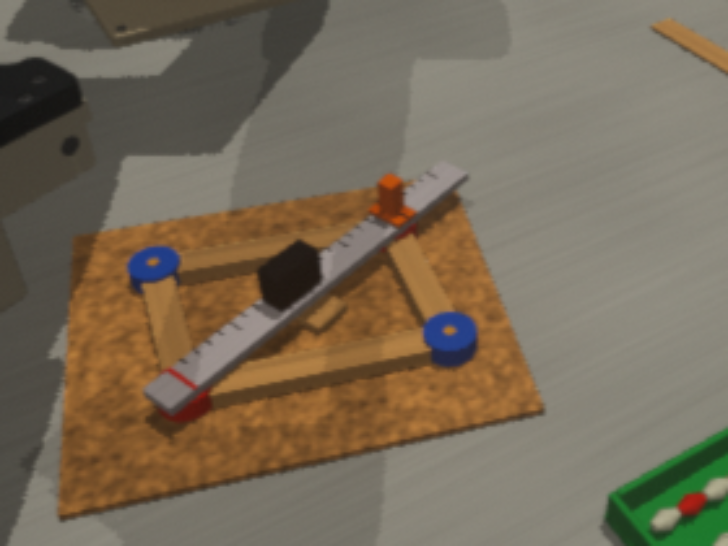

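View pics/q_top.png

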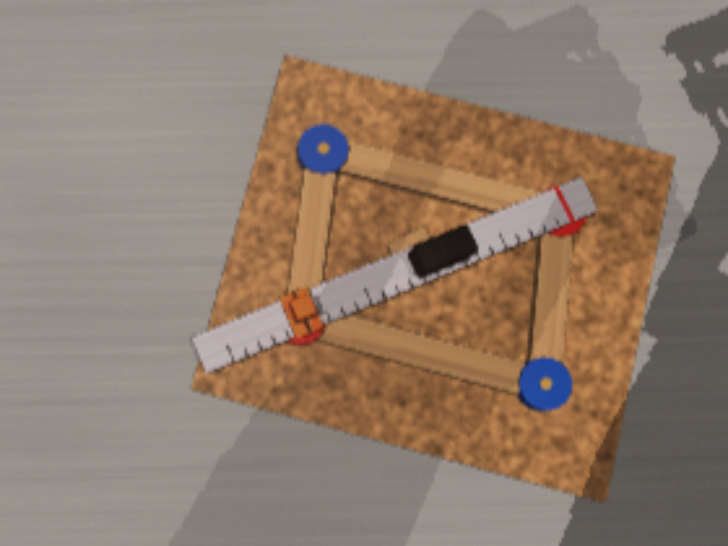

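```bash
python3 - <<'E'
from m import *
print("zero",T(566,206,.03),S(184,379,.03))
print("far",T(204,354,.03),S(458,171,.03))
print("knob",T(302,305,.062),S(391,180,.062))
delta(.5382,-.1058,111.4,.219)
E
```

```text
zero [ 0.5731 -0.1942] [ 0.5756 -0.1932]
far [0.4767 0.0547] [0.4824 0.0549]
knob [ 0.5039 -0.0097] [ 0.5032 -0.0117]
t 14.15 pos [ 0.6049 -0.2736  0.3673] psi 111.39 tilt 0.03 q6 -50.2 open 0.0556 F [ 0.5  0.6 -0.4]
rz deg -0.01  after turn: tx,ty cm 18.06 -0.09 tz 14.83 | before turn [18.06 -0.09]
```

Zero is about 2 mm from the red b centre and the cursor line about 3 mm from the red a centre (reading about 0.196 m). Next I'll re-grip the block.

```bash
python3 -m creep '[[[2,0,0],[0,0,0]],[[3.5,0,0],[0,0,0]],[[4,0,0],[0,0,0]],[[4,0,0],[0,0,0]],[[3,0,1],[0,0,0]],[[1.5,0,2],[0,0,0]],[[0,0,3],[0,0,0]],[[0,0,3],[0,0,0]],[[0,0,2],[0,0,0]],[[0,0,0],[0,0,0]],[[0,0,0],[0,0,0]]]'
python3 - <<'E'
from h import *
delta(.5385,-.106,111.4,.2187)
E
```

```text
t: 15.07
tool_pos: [0.5386, -0.1052, 0.2569]
orientation: [-1.768, -2.595, 0.001]
force: [-0.6, -0.2, 0.7]
opening: 0.0558
t 15.07 pos [ 0.5386 -0.1052  0.2569] psi 111.48 tilt 0.1 q6 -37.9 open 0.0558 F [-0.6 -0.2  0.7]
rz deg 0.08  after turn: tx,ty cm -0.07 -0.04 tz 3.82 | before turn [-0.07 -0.04]
```

```bash
python3 -m creep '[[[-0.1,0,1],[0,0,0]],[[0,0,1.5],[0,0,0]],[[0,0,0.9],[0,0,0]],[[0,0,0.4],[0,0,0]],[[0,0,0],[0,0,0]],[[0,0,0],[0,0,0]]]'
python3 -m creep '[[[0,0,0],[0,0,0]],[[0,0,0],[0,0,0]],[[0,0,0],[0,0,0]],[[0,0,0],[0,0,0]],[[0,0,0],[0,0,0]],[[0,0,0],[0,0,0]]]' 0 35
python3 - <<'E'
from h import *
delta(.5385,-.106,111.4,.2187)
E
```

```text
t: 15.57
tool_pos: [0.54, -0.1076, 0.2195]
orientation: [1.77, 2.595, 0.0]
force: [-0.4, 0.0, -0.2]
opening: 0.0558
t: 16.07
tool_pos: [0.5398, -0.1075, 0.2191]
orientation: [1.771, 2.595, 0.0]
force: [-0.7, -0.4, 0.1]
opening: 0.0207
t 16.07 pos [ 0.5398 -0.1075  0.2191] psi 111.39 tilt 0.01 q6 -38.0 open 0.0207 F [-0.7 -0.4  0.1]
rz deg -0.01  after turn: tx,ty cm 0.19 -0.07 tz 0.04 | before turn [ 0.19 -0.07]
```

```bash
python3 -m creep '[[[0,0,0],[0,0,0]],[[0,0,-0.5],[0,0,0]],[[0,0,-1.5],[0,0,0]],[[0,0,-2.5],[0,0,0]],[[0,0,-1.5],[0,0,2]],[[0,0,0],[0,0,5]],[[0,0,0],[0,0,7]],[[0,0,0],[0,0,7]],[[0,0,0],[0,0,7]],[[0,0,0],[0,0,7]],[[0,0,0],[0,0,7]],[[0,0,0],[0,0,7]]]'
python3 -m creep '[[[0,0,0],[0,0,7]],[[0,0,0],[0,0,7]],[[0,0,0],[0,0,5]],[[0,0,0],[0,0,2.4]],[[0,0,0],[0,0,0]],[[0,0,0],[0,0,0]]]'
python3 - <<'E'
from h import *
delta(.5237,-.1139,41,.219)
E
```

```text
t: 17.07
tool_pos: [0.5394, -0.1074, 0.2784]
orientation: [-2.691, -1.618, 0.002]
force: [0.3, -0.3, -4.8]
opening: 0.0198
t: 17.57
tool_pos: [0.5395, -0.1074, 0.2785]
orientation: [-2.941, -1.102, 0.001]
force: [-0.5, 0.3, -3.8]
opening: 0.0199
t 17.57 pos [ 0.5395 -0.1074  0.2785] psi 41.08 tilt 0.07 q6 32.3 open 0.0199 F [-0.5  0.3 -3.8]
rz deg 0.08  after turn: tx,ty cm -1.61 -0.55 tz 5.95 | before turn [-1.61 -0.55]
```

```bash
python3 -m creep '[[[-0.8,-0.25,0.5],[0,0,0]],[[-0.8,-0.3,1],[0,0,0.1]],[[0,0,1.5],[0,0,0]],[[0,0,1],[0,0,0]],[[0,0,0],[0,0,0]],[[0,0,0],[0,0,0]]]'
python3 - <<'E'
from h import *
delta(.5237,-.1139,41,.219)
for n in("top","scene"):
    c=read_camera(n);cv2.imwrite(f"pics/b_{n}.png",cv2.resize(c["img"][120:330,(180 if n=="top" else 90):,::-1][:,:280],None,fx=2.6,fy=2.6))
E
```

```text
t: 18.07
tool_pos: [0.5235, -0.1138, 0.2381]
orientation: [-2.942, -1.098, 0.003]
force: [0.0, 0.2, -2.8]
opening: 0.0197
t 18.07 pos [ 0.5235 -0.1138  0.2381] psi 40.91 tilt 0.12 q6 31.3 open 0.0197 F [ 0.   0.2 -2.8]
rz deg -0.09  after turn: tx,ty cm 0.01 0.02 tz 1.91 | before turn [0.01 0.02]
```

View pics/b_scene.png

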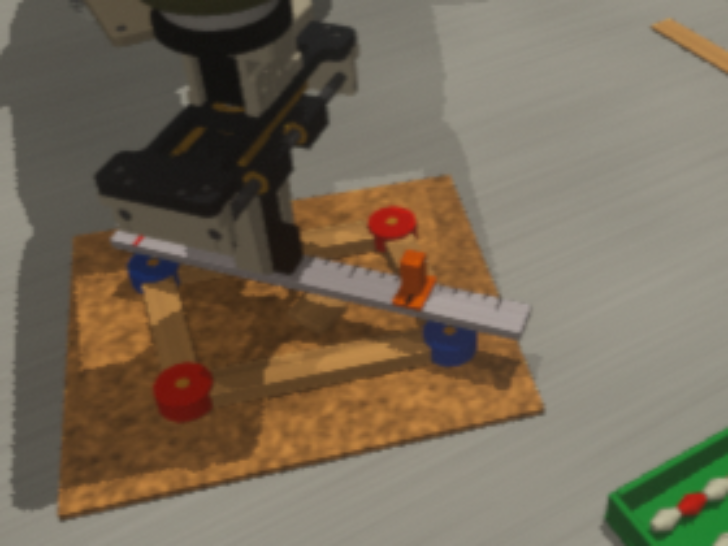

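View pics/b_top.png

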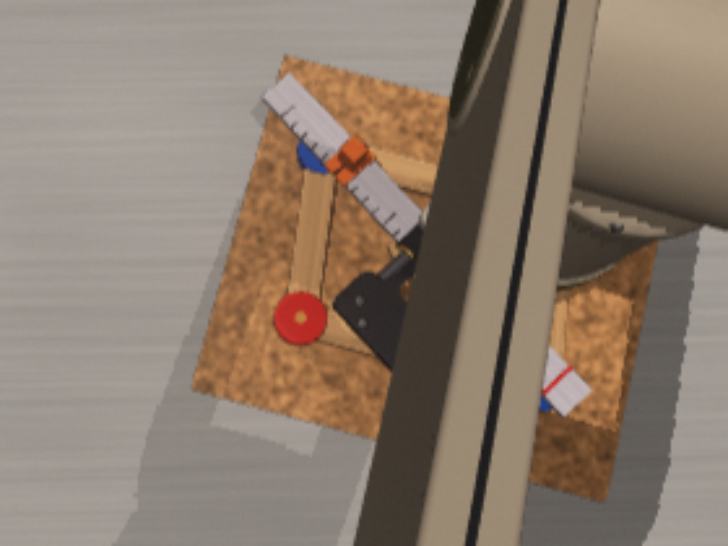

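Well aligned over the blue corners. Lowering.

```bash
python3 -m creep '[[[0,0,0.7],[0,0,0]],[[0,0,0.6],[0,0,0]],[[0,0,0.4],[0,0,0]],[[0,0,0.15],[0,0,0]],[[0,0,0],[0,0,0]],[[0,0,0],[0,0,0]]]'
python3 -m creep '[[[0,0,0.06],[0,0,0]],[[0,0,0],[0,0,0]],[[0,0,0],[0,0,0]]]'
```

```text
t: 18.67
tool_pos: [0.524, -0.1138, 0.2203]
orientation: [-2.943, -1.097, 0.001]
force: [1.1, 0.0, -4.0]
opening: 0.0192
t: 18.92
tool_pos: [0.5242, -0.1139, 0.22]
orientation: [2.944, 1.097, 0.0]
force: [0.1, -0.0, -2.7]
opening: 0.0198
```

```bash
python3 -m creep '[[[0,0,0.08],[0,0,0]],[[0,0,0],[0,0,0]],[[0,0,0],[0,0,0]]]'
python3 -m creep '[[[0,0,0.05],[0,0,0]],[[0,0,0],[0,0,0]],[[0,0,0],[0,0,0]]]'
```

```text
t: 19.17
tool_pos: [0.5242, -0.1139, 0.2192]
orientation: [2.944, 1.097, 0.0]
force: [-0.6, 0.6, -3.8]
opening: 0.0201
t: 19.42
tool_pos: [0.5242, -0.1139, 0.2191]
orientation: [2.944, 1.097, 0.0]
force: [-3.2, 0.6, 4.9]
opening: 0.02
```

Contact. Releasing and retreating upward, then aside.

```bash
python3 -m creep '[[[0,0,0],[0,0,0]],[[0,0,0],[0,0,0]],[[0,0,0],[0,0,0]],[[0,0,-1],[0,0,0]],[[0,0,-3],[0,0,0]],[[0,0,-4],[0,0,0]],[[0,0,-4],[0,0,0]],[[-2,3,-1],[0,0,0]],[[-2.5,3,0],[0,0,0]],[[-2.5,3,0],[0,0,0]],[[-2.5,3,0],[0,0,0]],[[-2.5,3,0],[0,0,0]]]' 60
python3 -m creep '[[[-2.5,3,0],[0,0,0]],[[-1,1,0],[0,0,0]],[[0,0,0],[0,0,0]]]'
python3 - <<'E'
from h import *
delta(.538,-.1058,41,.219)
for n in("top","scene"):
    c=read_camera(n);cv2.imwrite(f"pics/e_{n}.png",cv2.resize(c["img"][120:330,(180 if n=="top" else 90):,::-1][:,:280],None,fx=2.6,fy=2.6))
E
```

```text
t: 20.42
tool_pos: [0.5314, -0.3076, 0.3498]
orientation: [2.942, 1.097, 0.002]
force: [1.2, 0.0, -0.8]
opening: 0.0558
t: 20.67
tool_pos: [0.5304, -0.3624, 0.349]
orientation: [2.945, 1.091, -0.0]
force: [0.7, -0.1, 0.9]
opening: 0.0558
t 20.67 pos [ 0.5304 -0.3624  0.349 ] psi 40.66 tilt 0.07 q6 10.4 open 0.0558 F [ 0.7 -0.1  0.9]
rz deg -0.34  after turn: tx,ty cm 17.41 -18.87 tz 13.0 | before turn [ 17.3  -18.97]
```

View pics/e_scene.png

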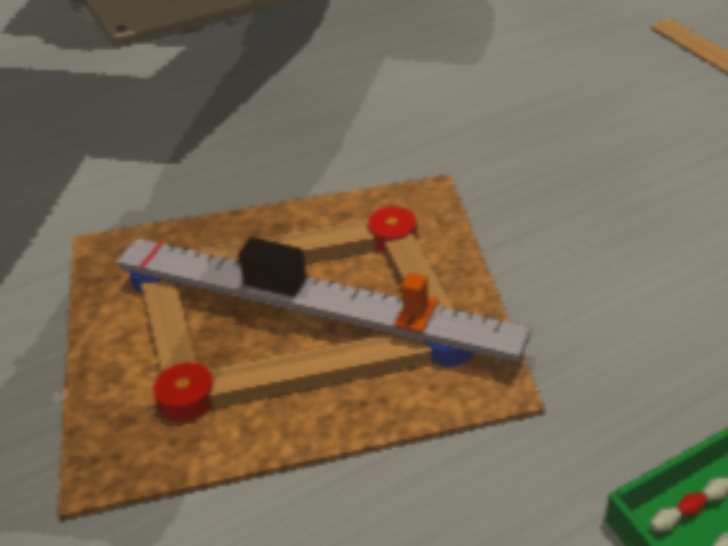

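View pics/e_top.png

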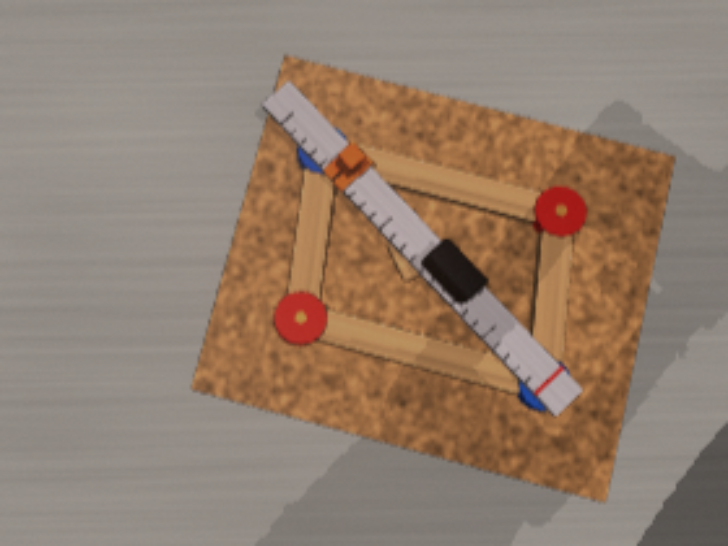

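```bash
python3 - <<'E'
from m import *
B0=np.array([.4538,-.1746]);B1=np.array([.6196,-.0306])
for n,z,f,k in(("top",T(549,382,.03),T(277,95,.03),T(353,154,.062)),("scene",S(151,254,.03),S(525,341,.03),S(415,281,.062))):
    x=(f-z)/np.linalg.norm(f-z);r=B1-z
    print(n,"zero",z,"err mm",(np.linalg.norm(z-B0)*1e3).round(1),"lateral far mm",((x[0]*r[1]-x[1]*r[0])*1e3).round(1),"len",np.linalg.norm(f-z).round(4),"cursor",((k-z)@x).round(4))
for nm,c,b in(("top",t,(250,130,445,320)),("scene",s,(110,180,300,310))):
    for a,ce,_ in blobs(masks(c)["red"],80,b):print(nm,"red",cast(c,ce,.022).round(4))
E
```

```text
top zero [ 0.4537 -0.1738] err mm 0.8 lateral far mm -0.7 len 0.2681 cursor 0.1968
scene zero [ 0.4533 -0.1752] err mm 0.8 lateral far mm 1.0 len 0.2706 cursor 0.1975
top red [ 0.5716 -0.1922  0.022 ]
top red [ 0.5005 -0.0104  0.022 ]
scene red [ 0.5023 -0.014   0.022 ]
scene red [ 0.5732 -0.1951  0.022 ]
```

Both views agree: zero is about 1 mm off, the cursor is still set and the frame has not moved. Handing in.

```bash
python3 -c "
from plant import *
print(close_job(), read_state()['t'])"
```

```text
the job is handed in; nothing more can be done
the job is handed in; nothing more can be done
```

The job is done and handed in, at about 21 s of the 51 s allowed; no verdict is reported.

**Red diagonal:** I laid the rule across the red corners with zero about 2 mm from one red centre. I slid the cursor about 30 mm, so its line stood about 3 mm from the other red centre, reading about 0.196 m. The camera-measured red diagonal is 0.195 m.

**Blue diagonal:** I moved the rule to the blue corners with the cursor untouched, released it and drew the arm clear. The last check had zero about 1 mm from the blue centre in both views, and the centre line within 1 mm of the other blue centre. The cursor was still at about 0.197 m. The camera-measured blue diagonal is 0.220 m, so the diagonals differ by roughly 24 mm and the frame is out of square.

**Frame:** The red corners read the same as at the start. The blue corners were under the rule at the end, so I could not re-measure them, but contact forces on the tool stayed under about 7 N in every reading.

The two cameras differ by 2–4 mm on absolute positions, so I used averages. No check failed.

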